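Fit the condenser lens in the scanner's light unit

TASK

Lift the magenta dust cap off the light unit's ring and leave it in the aluminium parts tray. Take the clear domed lens from the rack, lay it dome down on the blue lens pad and let go, then take it anew and set it gently, dome down, in the light unit's ring, so that it sits level and centred. Leave the two coloured filters in the rack and the other things on the bench where they are.

Things in the scene. Friction and masses are not known exactly. Their poses are not given: they have to be found in the camera images.
- light_unit: The scanner's LED light unit, fixed: a white box 170 x 170 mm, dark top plate at 62 mm, aluminium fins on its +x face (out to 100 mm from the middle), two film rails (top at 68 mm) along its x, 69 mm either side of the middle. A dark steel lens ring stands over the yellow emitter in the middle of the top. Origin at the centre of the underside, z up.
- seat (a point): Centre of the lens ring's upper edge, 84 mm above the bench. The ring is level, 72 mm outside and 48 mm inside diameter, 8 mm thick and open below. z up.
- cap: Magenta dust cap, about 60 g: a disc 74 mm across, 4 mm thick, with a black upright knob 18 mm across in the middle, from 4 to 30 mm above the origin. Under the disc a plug 38 mm across, 7 mm deep, stands loosely in the ring. Origin at the centre of the disc's underside, at the start on the ring's upper edge; z up along the knob.
- rack: Grey rack, fixed, 250 (x) x 90 mm, ends 38 mm high. Three mounted optics stand on edge on two rods along its x, in slots at x = -75, 0 and 75 mm; which is where varies. Wire pins up to 46 mm high stand 26 mm either side of the middle line, 12.5 mm to the +x and 22.5 mm to the -x side of each slot's middle. Origin at the centre of the underside, z up; its x points roughly away from the robot.
- lens: Clear plano-convex lens in a black barrel, about 0.26 kg: barrel 62 mm across and 18 mm long, flat glass face flush with one end, clear glass dome at the other, 36 mm thick in all. Origin at the centre of the flat face; z along the axis, away from the dome. Starts on edge in the rack, axis level and 46 mm above the bench, z along the rack's x (the dome looks back to the robot).
- lens_apex (a point): Apex of the lens's dome, on its axis 36 mm from the flat face. The aspheric dome is the half of an ellipsoid, 60 mm across and 18 mm high. Released on its dome on the pad, even tilted about 45 degrees, the lens rolls and rocks upright by itself, flat face up, 36 mm above the pad. Well seated in the ring, the flat face is up, about 28 mm above the ring's edge.
- pad: Blue lens pad, fixed, 150 (x) x 140 (y) mm, 8 mm thick, flat. Origin at the centre of the underside, z up. It and the tray may change places.
- tray: Shallow aluminium parts tray, fixed, 150 (x) x 130 (y) mm outside, walls 4 mm thick and 22 mm high, floor 4 mm thick, empty at the start. Origin at the centre of the underside, z up. In the tray, knob up, the cap's origin is 11 mm above the tray's.
- filter_green: Green glass filter in a black barrel 62 mm across and 18 mm long, flat at both ends, on edge in the rack; origin at the centre of its +x face, 46 mm above the bench. To be left there.
- filter_amber: Amber glass filter in a like barrel, on edge in the rack; origin likewise. To be left there.
- loupe: Black loupe, 42 mm across, 48 mm high, standing on the bench. Origin at its underside.
- canister: Black film canister with a grey lid, 32 mm across, 52 mm high. Origin at its underside.
- blower: Black rubber air blower, 60 mm across, 150 mm high with its nozzle up. Origin at its underside.
- brush: Wide dust brush with a wooden handle lying on the bench, about 200 mm long and 20 mm high. Origin at its underside.
Mind the look-alikes: they are no part of the job. Leave any green look-alike of the cap alone. What is shaped like the lens but turquoise is not meant.

How it is judged (in metres and radians):
On the way:
1. The lens lies dome down on the pad, upright and let go (angle between lens's own z axis and vertical below 0.17 rad and contact force between lens and pad above 0.3 N and contact force between lens and the fingers below 0.05 N), for 0.2 s.
At the end, for the whole second after the job is handed in: The lens sits dome down in the light unit's ring, at rest, its axis within 5 degrees of upright and the centre of its flat face within 3 mm of the ring's axis and 26 to 30 mm above the ring's upper edge; the dust cap lies at rest in the parts tray (horizontal distance between lens and seat below 0.003 m and angle between lens's own z axis and vertical below 0.09 rad and z of lens in the frame of seat between 0.026 and 0.03 m and linear speed of lens below 0.01 m/s and angular speed of lens below 0.15 rad/s and x of cap in the frame of tray between -0.075 and 0.075 m and y of cap in the frame of tray between -0.065 and 0.065 m and z of cap in the frame of tray below 0.045 m and contact force between cap and tray above 0.2 N and linear speed of cap below 0.02 m/s); the robot touches nothing.
It fails at once if A coloured filter in the rack is pushed more than 20 mm from its place (distance of any of filter_green, filter_amber from where it was at the start of the episode above 0.02 m).
It fails at once if The loupe, canister, blower or brush is pushed more than 20 mm from its place (distance of any of loupe, canister, blower, brush from where it was at the start of the episode above 0.02 m).
It fails at once if The lens is dropped or pressed hard on the light unit (over 40 N) (contact force between lens and light_unit above 40 N).
It fails at once if The lens is dropped or pressed hard on the pad (over 40 N) (contact force between lens and pad above 40 N).
It also fails if it takes over 72 s, if anything falls off the work surface, if the arm or the gripper's body presses on something with over 40 N, if the wrist force passes 120 N, or if a joint passes its speed limit or range.

ROBOT

A 7-joint arm with a two-finger parallel gripper is mounted at the origin on the work surface. World frame = base frame: x ahead of the robot, y to its left, z up, the work surface at z = 0. Lengths are in mm, angles in rad, forces in N, time in s.
With the tool pointing down it reaches from about 425 to 925 mm from the base axis. Payload 6.8 kg.
Tool frame: the origin (TCP) lies at the very end of the fingers, on their centre line; the grasp point (between the pads) lies 19 mm behind it (env.grip_point_offset is the distance from the TCP to the grasp point, in mm); z points along the fingers, y is the line along which they close (so a half turn about z gives the same grasp; the last joint's range is limited). The gripper opens to 88 mm and grips with 3 to 60 N. Pads are 20 mm wide; open, the fingers measure 115 mm over their backs; the gripper's body (75 mm by 178 mm) begins 61 mm behind the grasp point.
Start: joints at [1.002, 0.477, 0.022, 1.555, -0.011, 1.109, -0.083], TCP at [300.16, -604.608, 222.664] pointing down, gripper open.
Joint ranges: [-2.96, 2.96], [-0.34, 2.1], [-1.41, 1.46], [0.24, 2.44], [-1.37, 4.51], [0.17, 1.92], [-2.96, 2.96]. Speed limits (rad/s): [2.39, 2.39, 3.14, 3.14, 3.14, 3.14, 3.14].

INTERFACE

Orientations are given as [roll, pitch, yaw] about the fixed x, y, z axes, in that order (R = Rz(yaw) Ry(pitch) Rx(roll)).
In Python, from station import sense, imaging, env gives the robot as it stands.
- The arm moves only by the tool apply_moves, never from a script. Its argument "increments" is a list of rows, each an object of numbers: "claw": the opening, from 0 (shut) to 1 (fully open); "x", "y", "z": the shift along the tool's x, y, z in mm; "spin": the turn about the tool's z in degrees. A call has 1 to 10 rows; each row shifts and turns the commanded pose from where the row before left it, along the tool's axes as they then stand; what a row does not reach is not made up. A row lasts 1/12 s, in which the tool goes at most 41.7 mm and 7.16 degrees, less where a joint would pass 70% of its speed; a pose out of reach is approached as far as the arm can. A call with a gripper value outside its range is refused whole. The fingers move at their own pace and stop on an object; the grip force is fixed at half the most. Time passes only in rows, so rows that do not move let the fingers close. It gives the time, the measured TCP pose, the force, the opening and the grip force at its end, in the units of the state.
- sense(): the state, without advancing time (a new reading comes with each control period).
- imaging.get_image(name): name is "scene" or "top"; returns (picture, depth): 420x560x3 uint8, red, green, blue; 420x560 float32, mm along the optical axis (not along the pixel's ray), 0 where there is no reading.
- imaging.camera_params(name): a dict with "fx", "fy", "cx", "cy" (pixels), "k1" (the pictures are not rectified: a ray, as slopes to the right and down, at radius r is drawn at 1 + k1 r^2 times it, then the intrinsics apply), "eye" and "rotation" of the camera in the world. Camera axes: x right, y up, looking along -z (the intrinsics and any distortion apply to the point x, -y, -z); pixel columns grow to the right and rows downward; lengths in mm; the calibration is good to about 2 mm. A picture is of the moment at which its call begins. camera_params takes no time and is no camera call.
- env.job_done(): hands the job in; it is judged then, once.
The state is a dict: "clock": time; "q": joint angles; "dq": joint speeds; "tau": joint torques, N m; "position": TCP position; "orientation": TCP orientation; "force": force on the tool from outside, world axes, zero at the start; "wrist_torque": the same for the moment, N m; "opening": finger opening in mm; "grip_force": force on a finger pad.
Only numpy, scipy, OpenCV 4.12 (cv2) and the standard library are available. Lean on these libraries where they do the work, as an engineer would, in place of code of your own. Each camera call takes 0.05 s, during which the arm holds its last target. There are 200 camera calls.

## Working session

There is one attempt and no reset: what is moved stays moved. The work goes in short steps, Python scripts to look and compute and a tool call to move; the robot and the scene stay as the last step left them, time stands still between calls to the robot, and variables do not carry over. Pictures are saved under pics/ and viewed, at most 10 in all, crops included, and the job is handed in when it is done.

Besides the shell and the picture viewer there is one more tool, called after "Emit:" as name([rows], argument=value, ...), one row to a line, values as JSON. apply_moves: Moves the arm, as the interface text tells. Its arguments: {"type":"object","properties":{"increments":{"type":"array","items":{"type":"object","properties":{"claw":{"type":"number"},"x":{"type":"number"},"y":{"type":"number"},"z":{"type":"number"},"spin":{"type":"number"}}}}},"required":["increments"]}

```bash
ls; mkdir -p pics
python3 - <<'E'
from station import sense, imaging, env
import cv2, numpy as np
s=sense(); print({k:np.round(v,3) for k,v in s.items()})
ims=[]
for n in("scene","top"):
    p,d=imaging.get_image(n); cv2.imwrite(f"pics/{n}0.png",p[:,:,::-1]); np.save(f"{n}0.npy",d)
    print(n,imaging.camera_params(n))
E
```

```text
pics
{'clock': np.float64(0.0), 'q': array([ 1.002,  0.478,  0.022,  1.556, -0.011,  1.109, -0.083]), 'dq': array([-0.   , -0.   ,  0.001,  0.   , -0.   , -0.002, -0.001]), 'tau': array([ 0.0000e+00, -5.8286e+01,  1.5340e+00, -2.7261e+01, -5.5000e-02,
        1.7000e-02,  0.0000e+00]), 'position': array([ 299.837, -604.073,  221.675]), 'orientation': array([-3.14 ,  0.   ,  0.461]), 'force': array([1.002, 0.22 , 0.281]), 'wrist_torque': array([-0.03 ,  0.022,  0.006]), 'grip_force': np.float64(0.0), 'opening': np.float64(88.046)}
scene {'fx': 513.3275679305655, 'fy': 513.3275679305655, 'cx': 280.93614142839357, 'cy': 210.13182314906072, 'k1': -0.03536167097369837, 'eye': array([1415.56677413,  591.76858965, 1216.58842938]), 'rotation': array([ 0.75472806, -0.00728984,  2.17603255])}
top {'fx': 396.4036170273901, 'fy': 396.4036170273901, 'cx': 285.5408025798323, 'cy': 202.82419554323567, 'k1': -0.01836643274447801, 'eye': array([318.34430763, -37.96354022, 976.7758764 ]), 'rotation': array([ 0.22472919,  0.006542  , -1.50033075])}
```

View pics/scene0.png

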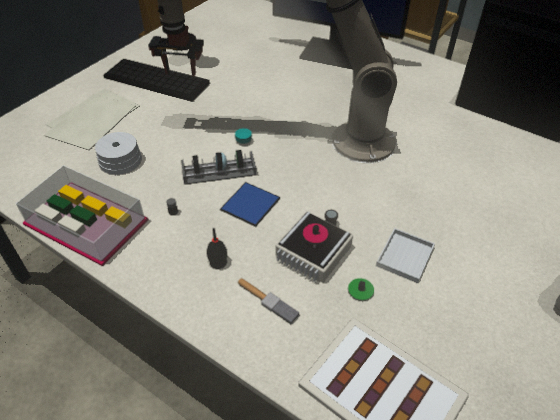

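View pics/top0.png

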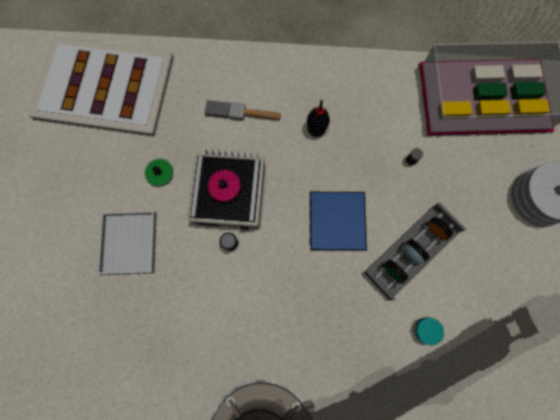

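The top picture shows the magenta cap on the light unit at (224,185), with the green look-alike at (159,172). The blue pad is at (338,221), the tray at (128,243), and the rack at (413,250) holds green (395,270), clear (415,252) and amber (440,228). The turquoise look-alike lies on the bench at (430,331).

The lens must be the clear one in the rack's middle slot. I'll confirm it in a crop.

```bash
cat > h.py <<'E'
from station import sense, imaging, env
import cv2, numpy as np
from scipy.spatial.transform import Rotation as Ro
def cam(n):
    c=imaging.camera_params(n)
    K=np.array([[c['fx'],0,c['cx']],[0,c['fy'],c['cy']],[0,0,1.]])
    return K,np.array([c['k1'],0,0,0.]),np.array(c['eye']),Ro.from_euler('xyz',c['rotation']).as_matrix()
def rays(n,uv):
    K,D,e,R=cam(n)
    p=cv2.undistortPoints(np.asarray(uv,float).reshape(-1,1,2),K,D).reshape(-1,2)
    return e,np.c_[p[:,0],-p[:,1],-np.ones(len(p))]@R.T
def plane(n,uv,z):
    e,d=rays(n,uv); return e+d*((z-e[2])/d[:,2])[:,None]
def cloud(n,depth):
    h,w=depth.shape; v,u=np.mgrid[:h,:w]
    e,d=rays(n,np.c_[u.ravel(),v.ravel()])
    P=(e+d*depth.reshape(-1,1)).reshape(h,w,3); P[depth==0]=np.nan; return P
def project(n,P):
    K,D,e,R=cam(n); q=(np.atleast_2d(P)-e)@R; q=q*[1,-1,-1]
    return cv2.projectPoints(q.reshape(-1,1,3),np.zeros(3),np.zeros(3),K,D)[0].reshape(-1,2)
E
python3 - <<'E'
from h import *
np.set_printoptions(precision=1,suppress=True)
for n in("scene","top"):
    im=cv2.imread(f"pics/{n}0.png"); hsv=cv2.cvtColor(im,cv2.COLOR_BGR2HSV); P=cloud(n,np.load(f"{n}0.npy"))
    for nm,lo,hi,A in(("magenta",(160,150,90),(178,255,255),(50,3000)),("blue",(105,120,60),(125,255,255),(500,9000)),("green",(50,120,50),(75,255,255),(60,3000)),("turq",(82,120,60),(98,255,255),(50,3000))):
        m=cv2.inRange(hsv,lo,hi); cs,_=cv2.findContours(m,cv2.RETR_EXTERNAL,cv2.CHAIN_APPROX_NONE)
        for c in cs:
            if A[0]<cv2.contourArea(c)<A[1]:
                mm=np.zeros_like(m); cv2.drawContours(mm,[c],-1,255,-1); z=P[...,2][mm>0]
                (r,s,a)=cv2.minAreaRect(c); zz=np.nanmedian(z)
                print(n,nm,np.array(r),cv2.contourArea(c),'z',zz,'centre',plane(n,[r],zz)[0])
                if nm=="blue":
                    B=plane(n,cv2.boxPoints((r,s,a)),8); print(B[:,:2], B.mean(0), np.linalg.norm(np.diff(B,axis=0),axis=1))
a=cv2.imread("pics/top0.png")[190:310,355:475]; b=cv2.imread("pics/scene0.png")[135:190,170:265]
c=cv2.imread("pics/scene0.png")[205:285,265:385]
f=lambda x:cv2.convertScaleAbs(cv2.resize(x,(390,290),interpolation=cv2.INTER_CUBIC),alpha=1.5,beta=10)
t=cv2.convertScaleAbs(cv2.resize(a,(390,390),interpolation=cv2.INTER_CUBIC),alpha=1.5,beta=10)
cv2.imwrite("pics/crop1.png",np.hstack([cv2.copyMakeBorder(t,0,190,0,0,0),np.vstack([f(b),f(c)])]))
E
```

```text
scene magenta [315.  232.5] 363.0 z 87.86725287346007 centre [554.4 126.2  87.9]
scene magenta [ 62.6 242.8] 193.0 z 12.058199399030627 centre [ 973.5 -512.2   12.1]
scene blue [249.5 202.5] 1163.0 z 8.02883531129828 centre [ 506.8 -151.5    8. ]
[[ 579.7 -208.8]
 [ 438.1 -261.3]
 [ 432.1  -93. ]
 [ 569.4  -51.5]] [ 504.8 -153.6    8. ] [151.1 168.5 143.4]
scene green [360.5 289. ] 349.0 z 12.103245915860498 centre [601.2 312.1  12.1]
scene green [ 81.3 212.4] 156.5 z 45.81054917568213 centre [ 871.4 -532.4   45.8]
scene green [ 58.4 201.2] 149.0 z 46.73146820719626 centre [ 881.3 -630.3   46.7]
scene turq [242.6 133.2] 118.0 z 35.60445476450968 centre [ 258.9 -369.6   35.6]
top magenta [224. 185.] 707.5 z 89.19163415086882 centre [552.9 127.8  89.2]
top blue [337.5 221. ] 2848.5 z 9.115589783477446 centre [ 501.4 -147.7    9.1]
[[ 568.6  -78.3]
 [ 577.8 -211.5]
 [ 436.7 -215.3]
 [ 427.7  -86.2]] [ 502.7 -147.8    8. ] [133.5 141.1 129.4]
top green [158.5 172.5] 504.5 z 12.5981511797753 centre [594.6 312.7  12.6]
top green [492.   88.5] 256.0 z 46.38368609492244 centre [ 869.4 -528.2   46.4]
top green [530.4  87.5] 245.5 z 47.07023141823305 centre [ 879.2 -628.1   47.1]
top turq [429.5 331. ] 526.5 z 36.11197587649053 centre [ 257.1 -363.8   36.1]
```

View pics/crop1.png

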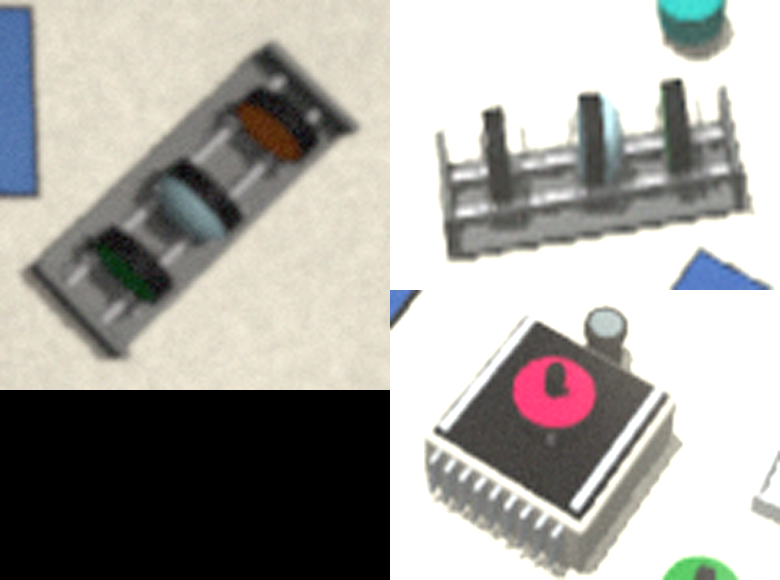

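The crop shows three optics in the rack. The middle one is clear with its dome towards the robot (top-view crop at (190,205), so pixel (415,252)); dark green and amber sit in the slots either side of it. The magenta cap with its black knob sits on the light unit's ring. The turquoise piece stands on the bench, outside the rack. So the lens is the middle one.

Next I'll measure the rack, lens, tray and knob.

Run:
```python
from h import *
np.set_printoptions(precision=1,suppress=True)
C=plane("top",[(438,203),(464,228.5),(390,299),(363.6,272.5)],38)
print("rack corners",C[:,:2],np.linalg.norm(np.diff(C,axis=0),axis=1),C.mean(0))
o=C.mean(0); ax=(C[0]+C[1]-C[2]-C[3])[:2]; ax/=np.linalg.norm(ax); ay=np.array([-ax[1],ax[0]])
print("yaw",np.arctan2(ax[1],ax[0]))
for n in("scene","top"):
    P=cloud(n,np.load(f"{n}0.npy")).reshape(-1,3)
    q=P-o; X=q[:,:2]@ax; Y=q[:,:2]@ay; Z=P[:,2]
    near=(abs(X)<150)&(abs(Y)<70)
    # rack fit by points z 30..45
    s=near&(Z>30)&(Z<45); print(n,"ends",np.percentile(X[s],[1,99]),np.percentile(Y[s],[1,99]))
    for k in(-75,0,75):
        s=near&(Z>58)&(Z<95)&(abs(X-k)<35)
        c=np.c_[X,Y,Z][s]; print(n,k,len(c),"x",np.percentile(c[:,0],[2,25,50,75,98]),"y",np.percentile(c[:,1],[2,50,98]),"z",np.percentile(c[:,2],[50,99]), P[s].mean(0))
    # knob
    s=(np.hypot(P[:,0]-553.5,P[:,1]-127)<30)&(Z>98); print("knob",s.sum(),P[s].mean(0),np.percentile(P[s],[5,95],axis=0))
    s=(np.hypot(P[:,0]-553.5,P[:,1]-127)<130)&(Z>56)&(Z<72); r=cv2.minAreaRect(P[s][:,:2].astype(np.float32)); print("unit",r)
    # tray
    T=plane("top",[(128,243)],22)[0]
    s=(np.hypot(P[:,0]-T[0],P[:,1]-T[1])<130)&(Z>15)&(Z<30)&(P[:,1]>T[1]-85); r=cv2.minAreaRect(P[s][:,:2].astype(np.float32)); print("tray",T,s.sum(),r,np.median(P[s],axis=0))
```

```text
rack corners [[ 557.1 -386.3]
 [ 498.5 -447.7]
 [ 321.9 -272.7]
 [ 378.  -210.4]] [ 84.9 248.6  83.9] [ 438.9 -329.3   38. ]
yaw -0.778750884228288
scene ends [-116.3  130. ] [-43.2  45.5]
scene -75 66 x [-74.8 -70.4 -65.2 -60.9 -57.4] y [-26.5   6.6  26.6] z [70.3 81.5] [ 396.8 -278.4   70.2]
scene 0 97 x [-18.7  -9.2  -1.5   6.1  11.7] y [-16.1   9.1  29.1] z [69.7 80.5] [ 443.6 -321.7   69.4]
scene 75 66 x [71.6 75.3 80.5 84.6 88.8] y [-13.5  14.5  30.4] z [72.7 80.4] [ 504.6 -377.    71. ]
knob 45 [559.2 127.1 110.1] [[549.  119.7 101.4]
 [566.2 134.5 116. ]]
unit ((561.5796508789062, 127.61334228515625), (168.05865478515625, 177.6622772216797), 88.77603912353516)
tray [409.4 358.3  22. ] 332 ((415.4013977050781, 361.667724609375), (157.4639892578125, 131.12844848632812), 5.651272296905518) [425.9 363.1  20.6]
top ends [-120.9  128.9] [-46.6  40.7]
top -75 230 x [-79.3 -77.  -71.6 -66.9 -61.9] y [-30.3  -1.6  23.9] z [73.3 80.3] [ 386.6 -280.5   71.6]
top 0 358 x [-23.7 -16.2  -8.3  -0.4   7.1] y [-28.4  -1.2  24.4] z [71.5 79.7] [ 432.2 -324.3   70.6]
top 75 231 x [70.6 71.9 76.6 82.6 88.3] y [-26.9   0.4  25.4] z [72.1 80. ] [ 494.2 -383.7   71. ]
knob 61 [552.3 127.6 112.5] [[545.3 120.9 101.8]
 [560.5 134.7 117.4]]
unit ((560.8887939453125, 128.60874938964844), (169.21534729003906, 184.14088439941406), 89.836669921875)
tray [409.4 358.3  22. ] 567 ((413.08203125, 364.4654541015625), (151.5904541015625, 130.65292358398438), 5.649036407470703) [414.2 370.4  22.3]
```

Emit:
apply_moves([
  {"x": 27,"y": -27},
  {"x": 27,"y": -27},
  {"x": 27,"y": -27},
  {"x": 27,"y": -27},
  {"x": 27,"y": -27},
  {"x": 27,"y": -27},
  {"x": 27,"y": -27},
  {"x": 27,"y": -27},
  {"x": 27,"y": -27},
  {"x": 27,"y": -27},
])

```text
validation failed for argument at $.in...
```

Emit:
apply_moves([
  {"x": 27,"y": -27},
  {"x": 27,"y": -27},
  {"x": 27,"y": -27},
  {"x": 27,"y": -27},
  {"x": 27,"y": -27},
  {"x": 27,"y": -27},
  {"x": 27,"y": -27},
  {"x": 27,"y": -27},
  {"x": 27,"y": -27},
  {"claw": 1},
])

```text
validation failed for argument at $.in...
```

Emit:
apply_moves([
  {"x": 27.0,"y": -27.0,"z": 0,"spin": 0,"claw": 1},
  {"x": 27.0,"y": -27.0,"z": 0,"spin": 0,"claw": 1},
  {"x": 27.0,"y": -27.0,"z": 0,"spin": 0,"claw": 1},
  {"x": 27.0,"y": -27.0,"z": 0,"spin": 0,"claw": 1},
  {"x": 27.0,"y": -27.0,"z": 0,"spin": 0,"claw": 1},
  {"x": 27.0,"y": -27.0,"z": 0,"spin": 0,"claw": 1},
  {"x": 27.0,"y": -27.0,"z": 0,"spin": 0,"claw": 1},
  {"x": 27.0,"y": -27.0,"z": 0,"spin": 0,"claw": 1},
  {"x": 27.0,"y": -27.0,"z": 0,"spin": 0,"claw": 1},
  {"x": 27.0,"y": -27.0,"z": 0,"spin": 0,"claw": 1},
])

```text
clock: 0.93
position: [421.9, -240.8, 222.5]
orientation: [-3.141, 0.0, 0.461]
force: [0.9, -0.2, 0.9]
opening: 87.7
grip_force: 0.0
```

Emit:
apply_moves([
  {"x": 28.2,"y": -27.1,"z": 0,"spin": 0,"claw": 1},
  {"x": 28.2,"y": -27.1,"z": 0,"spin": 0,"claw": 1},
  {"x": 28.2,"y": -27.1,"z": 0,"spin": 0,"claw": 1},
  {"x": 28.2,"y": -27.1,"z": 0,"spin": 0,"claw": 1},
  {"x": 28.2,"y": -27.1,"z": 0,"spin": 0,"claw": 1},
  {"x": 28.2,"y": -27.1,"z": 0,"spin": 0,"claw": 1},
  {"x": 28.2,"y": -27.1,"z": 0,"spin": 0,"claw": 1},
  {"x": 28.2,"y": -27.1,"z": 0,"spin": 0,"claw": 1},
  {"x": 28.2,"y": -27.1,"z": 0,"spin": 0,"claw": 1},
  {"x": 28.2,"y": -27.1,"z": 0,"spin": 0,"claw": 1},
])

```text
clock: 1.77
position: [554.1, 127.1, 222.4]
orientation: [3.142, 0.001, 0.461]
force: [1.3, -0.6, -0.3]
opening: 87.9
grip_force: 0.0
```

Emit:
apply_moves([
  {"x": 0,"y": 0,"z": 0,"spin": 0,"claw": 1},
  {"x": 0,"y": 0,"z": 30,"spin": 0,"claw": 1},
  {"x": 0,"y": 0,"z": 35,"spin": 0,"claw": 1},
  {"x": 0,"y": 0,"z": 25,"spin": 0,"claw": 1},
])

```text
clock: 2.1
position: [553.0, 125.1, 130.3]
orientation: [-3.141, 0.002, 0.461]
force: [-0.1, -0.3, 0.2]
opening: 88.0
grip_force: 0.0
```

Emit:
apply_moves([
  {"x": 0,"y": 0,"z": 20,"spin": 0,"claw": 1},
  {"x": 0,"y": 0,"z": 18.5,"spin": 0,"claw": 1},
  {"x": 0,"y": 0,"z": 0,"spin": 0,"claw": 1},
  {"x": 0,"y": 0,"z": 0,"spin": 0,"claw": 0},
  {"x": 0,"y": 0,"z": 0,"spin": 0,"claw": 0},
  {"x": 0,"y": 0,"z": 0,"spin": 0,"claw": 0},
  {"x": 0,"y": 0,"z": 0,"spin": 0,"claw": 0},
  {"x": 0,"y": 0,"z": 0,"spin": 0,"claw": 0},
  {"x": 0,"y": 0,"z": 0,"spin": 0,"claw": 0},
  {"x": 0,"y": 0,"z": 0,"spin": 0,"claw": 0},
])

```text
clock: 2.93
position: [554.2, 125.4, 94.6]
orientation: [3.141, -0.001, 0.461]
force: [-0.4, -0.0, 0.5]
opening: 44.7
grip_force: 0.0
```

Emit:
apply_moves([
  {"x": 0,"y": 0,"z": 0,"spin": 0,"claw": 0},
  {"x": 0,"y": 0,"z": 0,"spin": 0,"claw": 0},
  {"x": 0,"y": 0,"z": 0,"spin": 0,"claw": 0},
  {"x": 0,"y": 0,"z": 0,"spin": 0,"claw": 0},
  {"x": 0,"y": 0,"z": 0,"spin": 0,"claw": 0},
  {"x": 0,"y": 0,"z": 0,"spin": 0,"claw": 0},
  {"x": 0,"y": 0,"z": 0,"spin": 0,"claw": 0},
  {"x": 0,"y": 0,"z": -5,"spin": 0,"claw": 0},
  {"x": 0,"y": 0,"z": -15,"spin": 0,"claw": 0},
  {"x": 0,"y": 0,"z": -25,"spin": 0,"claw": 0},
])

```text
clock: 3.77
position: [552.2, 124.8, 137.7]
orientation: [-3.141, 0.005, 0.461]
force: [1.0, -0.1, -1.6]
opening: 17.1
grip_force: 30.0
```

Emit:
apply_moves([
  {"x": -2.4,"y": -30.5,"z": 0,"spin": 0,"claw": 0},
  {"x": -2.4,"y": -30.5,"z": 0,"spin": 0,"claw": 0},
  {"x": -2.4,"y": -30.5,"z": 0,"spin": 0,"claw": 0},
  {"x": -2.4,"y": -30.5,"z": 0,"spin": 0,"claw": 0},
  {"x": -2.4,"y": -30.5,"z": 0,"spin": 0,"claw": 0},
  {"x": -2.4,"y": -30.5,"z": 0,"spin": 0,"claw": 0},
  {"x": -2.4,"y": -30.5,"z": 0,"spin": 0,"claw": 0},
  {"x": -2.4,"y": -30.5,"z": 0,"spin": 0,"claw": 0},
  {"x": -2.1,"y": -30.2,"z": 0,"spin": 0,"claw": 0},
  {"x": 0,"y": 0,"z": 20,"spin": 0,"claw": 0},
])

```text
clock: 4.6
position: [410.4, 370.2, 123.0]
orientation: [-3.135, -0.007, 0.469]
force: [0.5, 1.5, -0.7]
opening: 17.4
grip_force: 30.0
```

Emit:
apply_moves([
  {"x": 0,"y": 0,"z": 30,"spin": 0,"claw": 0},
  {"x": 0,"y": 0,"z": 30,"spin": 0,"claw": 0},
  {"x": 0,"y": 0,"z": 20,"spin": 0,"claw": 0},
  {"x": 0,"y": 0,"z": 10,"spin": 0,"claw": 0},
  {"x": 0,"y": 0,"z": 4,"spin": 0,"claw": 0},
  {"x": 0,"y": 0,"z": 0,"spin": 0,"claw": 0},
])

```text
clock: 5.1
position: [413.0, 361.5, 25.0]
orientation: [3.141, 0.001, 0.461]
force: [0.4, 0.2, -0.0]
opening: 17.7
grip_force: 30.0
```

Emit:
apply_moves([
  {"x": 0,"y": 0,"z": 3,"spin": 0,"claw": 0},
  {"x": 0,"y": 0,"z": 0,"spin": 0,"claw": 0},
  {"x": 0,"y": 0,"z": 0,"spin": 0,"claw": 0.4},
  {"x": 0,"y": 0,"z": 0,"spin": 0,"claw": 0.4},
  {"x": 0,"y": 0,"z": 0,"spin": 0,"claw": 0.4},
  {"x": 0,"y": 0,"z": 0,"spin": 0,"claw": 0.4},
  {"x": 0,"y": 0,"z": -10,"spin": 0,"claw": 1},
  {"x": 0,"y": 0,"z": -30,"spin": 0,"claw": 1},
  {"x": 0,"y": 0,"z": -40,"spin": 0,"claw": 1},
  {"x": 0,"y": 0,"z": -40,"spin": 0,"claw": 1},
])

```text
clock: 5.93
position: [412.2, 361.1, 143.6]
orientation: [3.141, 0.002, 0.461]
force: [1.1, 0.9, 0.4]
opening: 58.2
grip_force: 0.0
```

```bash
cat >> h.py <<'E'
def go(t,p,yaw):
    d=np.asarray(t,float)-p; c,s=np.cos(yaw),np.sin(yaw)
    return np.round([c*d[0]+s*d[1],s*d[0]-c*d[1],-d[2]],1)
E
python3 - <<'E'
from h import *
np.set_printoptions(precision=2,suppress=True)
for n in("scene","top"):
    p,d=imaging.get_image(n); im=p[:,:,::-1].copy(); cv2.imwrite(f"pics/{n}1.png",im); np.save(f"{n}1.npy",d)
s=sense(); print(s['position'],s['orientation'],s['clock'],s['q'],s['opening'])
a=cv2.imread("pics/top1.png")[140:270,80:300]; b=cv2.imread("pics/scene1.png")[190:300,270:450]
f=lambda x,w,h:cv2.convertScaleAbs(cv2.resize(x,(w,h),interpolation=cv2.INTER_CUBIC),alpha=1.5,beta=10)
cv2.imwrite("pics/crop2.png",np.hstack([f(a,440,260),f(b,360,260)]))
print(go([439.3,-331,150],[413,363,147],0.461))
E
```

```text
[415.79 365.02 149.19] [-3.14 -0.01  0.46] 6.0333 [-0.46  0.4  -0.47  1.9   0.23  0.88 -2.15] 66.18382577977508
[-285.2  633.3   -3. ]
```

View pics/crop2.png

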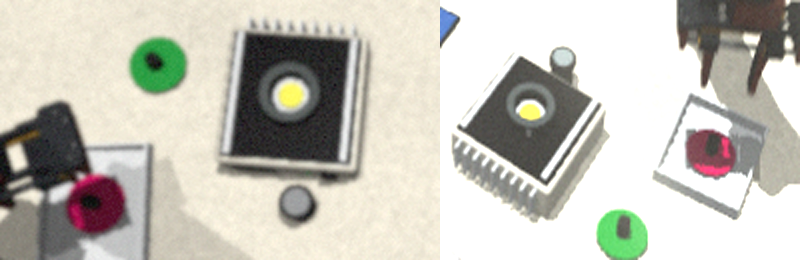

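The crop shows the cap lying knob up in the tray at (97,205), the ring free around the yellow emitter at (289,92) (top pixel about (224.5,186)), and the look-alike untouched. On to the lens.

Emit:
apply_moves([
  {"x": -5.7,"y": 35.5,"z": 0,"spin": 0,"claw": 1},
  {"x": -5.7,"y": 35.5,"z": 0,"spin": 0,"claw": 1},
  {"x": -5.7,"y": 35.5,"z": 0,"spin": 0,"claw": 1},
  {"x": -5.7,"y": 35.5,"z": 0,"spin": 0,"claw": 1},
  {"x": -5.7,"y": 35.5,"z": 0,"spin": 0,"claw": 1},
  {"x": -5.7,"y": 35.5,"z": 0,"spin": 0,"claw": 1},
  {"x": -5.7,"y": 35.5,"z": 0,"spin": 0,"claw": 1},
  {"x": -5.7,"y": 35.5,"z": 0,"spin": 0,"claw": 1},
  {"x": -5.7,"y": 35.5,"z": 0,"spin": 0,"claw": 1},
  {"x": -5.7,"y": 35.5,"z": 0,"spin": 0,"claw": 1},
])

```text
clock: 6.87
position: [519.9, 16.4, 142.4]
orientation: [3.141, -0.0, 0.461]
force: [0.5, 0.2, -0.5]
opening: 87.8
grip_force: 0.0
```

Emit:
apply_moves([
  {"x": -22.8,"y": 27.9,"z": 0,"spin": 0,"claw": 1},
  {"x": -22.8,"y": 27.9,"z": 0,"spin": 0,"claw": 1},
  {"x": -22.8,"y": 27.9,"z": 0,"spin": 0,"claw": 1},
  {"x": -22.8,"y": 27.9,"z": 0,"spin": 0,"claw": 1},
  {"x": -22.8,"y": 27.9,"z": 0,"spin": 0,"claw": 1},
  {"x": -22.8,"y": 27.9,"z": 0,"spin": 0,"claw": 1},
  {"x": -22.8,"y": 27.9,"z": 0,"spin": 0,"claw": 1},
  {"x": -22.8,"y": 27.9,"z": 0,"spin": 0,"claw": 1},
  {"x": -22.8,"y": 27.9,"z": 0,"spin": 0,"claw": 1},
  {"x": -22.8,"y": 27.9,"z": 0,"spin": 0,"claw": 1},
])

```text
clock: 7.7
position: [438.8, -334.6, 142.4]
orientation: [3.142, -0.0, 0.461]
force: [0.7, 0.5, 0.0]
opening: 87.4
grip_force: 0.0
```

Emit:
apply_moves([
  {"x": 0,"y": 0,"z": 0,"spin": 7.1,"claw": 1},
  {"x": 0,"y": 0,"z": 0,"spin": 7.1,"claw": 1},
  {"x": 0,"y": 0,"z": 0,"spin": 7.1,"claw": 1},
  {"x": 0,"y": 0,"z": 0,"spin": 7.1,"claw": 1},
  {"x": 0,"y": 0,"z": 0,"spin": 7.1,"claw": 1},
  {"x": 0,"y": 0,"z": 0,"spin": 7.1,"claw": 1},
  {"x": 0,"y": 0,"z": 0,"spin": 7.1,"claw": 1},
  {"x": 0,"y": 0,"z": 0,"spin": 7.1,"claw": 1},
  {"x": 0,"y": 0,"z": 0,"spin": 7.1,"claw": 1},
  {"x": 0,"y": 0,"z": 0,"spin": 7.1,"claw": 1},
])

```text
clock: 8.53
position: [439.5, -332.8, 142.3]
orientation: [-3.141, 0.0, -0.784]
force: [0.4, -0.2, -0.2]
opening: 88.2
grip_force: 0.0
```

Run:
```python
from h import *
np.set_printoptions(precision=2,suppress=True)
s=sense(); print(s['position'],s['orientation'],s['clock'],s['q'])
# barrels in the starting pictures: refine rack yaw and lens place
o=np.array([438.9,-329.3]); ya=-0.779; ax=np.array([np.cos(ya),np.sin(ya)]); ay=np.array([-ax[1],ax[0]])
for n in("scene","top"):
    im=cv2.imread(f"pics/{n}0.png").max(2); P=cloud(n,np.load(f"{n}0.npy")); m=(im<45)&(P[...,2]>66)
    Q=P[m]; X=(Q[:,:2]-o)@ax; Y=(Q[:,:2]-o)@ay; k=(abs(X)<130)&(abs(Y)<45)
    for a in(-75,0,75):
        j=k&(abs(X-a-4)<25); print(n,a,j.sum(),X[j].mean(),Y[j].mean(),np.percentile(X[j],[3,97]),Q[j,2].mean())
```

```text
[ 439.52 -332.79  142.25] [-3.14  0.   -0.78] 8.5333 [ 0.49  0.37  0.06  1.93 -0.03  0.84 -1.79]
scene -75 14 -67.72253706927928 5.602607721634622 [-73.21 -61.54] 72.97063320833354
scene 0 17 -0.11220372304791856 4.785349959686121 [-4.81  5.68] 72.89456985057407
scene 75 9 82.09469433741272 7.530171203430781 [76.93 86.87] 71.63734882626106
top -75 166 -72.09709720462843 -3.156520455177464 [-79.12 -63.85] 73.71243522052076
top 0 140 -2.25476412150699 -0.7777845041907946 [-9.18  4.63] 74.36382358060499
top 75 167 78.15638317320014 -0.08628177173126321 [70.78 87.42] 73.83092873495725
```

Emit:
apply_moves([
  {"x": -2.3,"y": -2.7,"z": 0,"spin": 0,"claw": 1},
  {"x": 0,"y": 0,"z": 25,"spin": 0,"claw": 1},
  {"x": 0,"y": 0,"z": 25,"spin": 0,"claw": 1},
  {"x": 0,"y": 0,"z": 20,"spin": 0,"claw": 1},
  {"x": 0,"y": 0,"z": 15,"spin": 0,"claw": 1},
  {"x": 0,"y": 0,"z": 10,"spin": 0,"claw": 1},
  {"x": 0,"y": 0,"z": 10,"spin": 0,"claw": 1},
  {"x": 0,"y": 0,"z": 5,"spin": 0,"claw": 1},
  {"x": 0,"y": 0,"z": 4.5,"spin": 0,"claw": 1},
  {"x": 0,"y": 0,"z": 0,"spin": 0,"claw": 1},
])

```text
clock: 9.37
position: [439.9, -329.4, 27.4]
orientation: [-3.142, 0.0, -0.778]
force: [-0.5, -0.2, 0.6]
opening: 87.7
grip_force: 0.0
```

Emit:
apply_moves([
  {"x": 0,"y": 0,"z": 0,"spin": 0,"claw": 0},
  {"x": 0,"y": 0,"z": 0,"spin": 0,"claw": 0},
  {"x": 0,"y": 0,"z": 0,"spin": 0,"claw": 0},
  {"x": 0,"y": 0,"z": 0,"spin": 0,"claw": 0},
  {"x": 0,"y": 0,"z": 0,"spin": 0,"claw": 0},
  {"x": 0,"y": 0,"z": 0,"spin": 0,"claw": 0},
])

```text
clock: 9.87
position: [438.0, -332.2, 28.3]
orientation: [3.139, -0.001, -0.781]
force: [-5.8, -6.0, 3.6]
opening: 61.6
grip_force: 30.0
```

Emit:
apply_moves([
  {"x": 0,"y": 0,"z": 0,"spin": 0,"claw": 0},
  {"x": 0,"y": 0,"z": -5,"spin": 0,"claw": 0},
  {"x": 0,"y": 0,"z": -10,"spin": 0,"claw": 0},
  {"x": 0,"y": 0,"z": -20,"spin": 0,"claw": 0},
  {"x": 0,"y": 0,"z": -25,"spin": 0,"claw": 0},
  {"x": 0,"y": 0,"z": -30,"spin": 0,"claw": 0},
  {"x": 0,"y": 0,"z": -30,"spin": 0,"claw": 0},
  {"x": 0,"y": 0,"z": 0,"spin": 0,"claw": 0},
])

```text
clock: 10.53
position: [443.2, -330.8, 153.9]
orientation: [-3.139, -0.009, -0.778]
force: [1.5, -0.4, -2.8]
opening: 61.8
grip_force: 30.0
```

Run:
```python
from h import *
np.set_printoptions(precision=2,suppress=True)
for n in("scene","top"):
    p,d=imaging.get_image(n); im=p[:,:,::-1].copy(); cv2.imwrite(f"pics/{n}2.png",im); np.save(f"{n}2.npy",d)
s=sense(); print(s['position'],s['orientation'],s['clock'],s['force'],s['opening'],s['wrist_torque'])
a=cv2.imread("pics/top2.png")[170:310,340:500]; b=cv2.imread("pics/scene2.png")[80:220,150:310]
f=lambda x,w,h:cv2.convertScaleAbs(cv2.resize(x,(w,h),interpolation=cv2.INTER_CUBIC),alpha=1.7,beta=15)
cv2.imwrite("pics/crop3.png",np.hstack([f(a,400,350),f(b,400,350)]))
```

```text
[ 440.76 -329.27  149.03] [-3.14 -0.   -0.78] 10.6333 [-0.1  -0.46 -3.47] 61.38713655004417 [ 0.1   0.04 -0.03]
```

View pics/crop3.png

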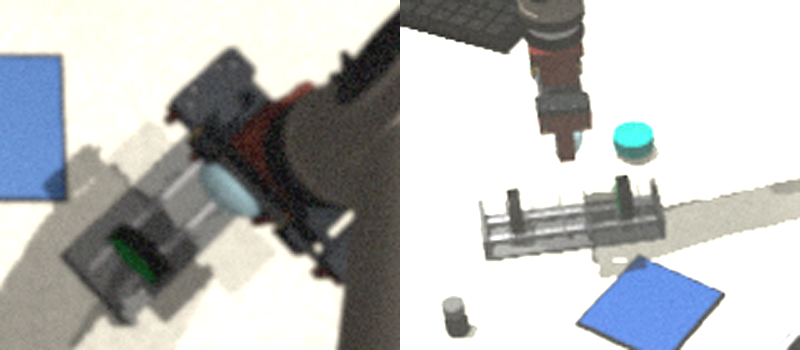

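The crop shows the lens lifted out of the rack, dome to the lower left (230,190 in the left half). Both filters are still in place. Next I'll carry it over the pad and roll it dome-down in the fingers.

Emit:
apply_moves([
  {"x": -10.4,"y": -28.8,"z": 0,"spin": 0,"claw": 0},
  {"x": -10.4,"y": -28.8,"z": 0,"spin": 0,"claw": 0},
  {"x": -10.4,"y": -28.8,"z": 0,"spin": 0,"claw": 0},
  {"x": -10.4,"y": -28.8,"z": 0,"spin": 0,"claw": 0},
  {"x": -10.4,"y": -28.8,"z": 0,"spin": 0,"claw": 0},
  {"x": -10.4,"y": -28.8,"z": 0,"spin": 0,"claw": 0},
  {"x": 0,"y": 0,"z": 40,"spin": 0,"claw": 0},
  {"x": 0,"y": 0,"z": 40,"spin": 0,"claw": 0},
  {"x": 0,"y": 0,"z": 25,"spin": 0,"claw": 0},
  {"x": 0,"y": 0,"z": 15,"spin": 0,"claw": 0},
])

```text
clock: 11.47
position: [513.0, -161.0, 22.9]
orientation: [3.138, 0.007, -0.777]
force: [-0.1, -0.1, -2.8]
opening: 61.5
grip_force: 30.0
```

Emit:
apply_moves([
  {"x": 0,"y": 0,"z": 3,"spin": 0,"claw": 0},
  {"x": 0,"y": 0,"z": 1,"spin": 0,"claw": 0},
  {"x": 0,"y": 0,"z": 0,"spin": 0,"claw": 0},
  {"x": 0,"y": 0,"z": 0,"spin": 0,"claw": 0},
])

```text
clock: 11.8
position: [517.4, -162.8, 24.4]
orientation: [-3.141, -0.001, -0.778]
force: [0.1, 0.2, -3.2]
opening: 61.6
grip_force: 30.0
```

Emit:
apply_moves([
  {"x": 0,"y": 0,"z": 1.5,"spin": 0,"claw": 0},
  {"x": 0,"y": 0,"z": 0,"spin": 0,"claw": 0},
])

```text
clock: 11.97
position: [517.4, -162.8, 22.8]
orientation: [-3.141, -0.001, -0.778]
force: [0.1, -0.3, -2.9]
opening: 61.4
grip_force: 30.0
```

Emit:
apply_moves([
  {"x": 0,"y": 0,"z": 1.5,"spin": 0,"claw": 0},
  {"x": 0,"y": 0,"z": 0,"spin": 0,"claw": 0},
])

```text
clock: 12.13
position: [517.4, -162.9, 21.1]
orientation: [-3.141, -0.001, -0.779]
force: [0.8, -0.6, -0.5]
opening: 61.3
grip_force: 30.0
```

Emit:
apply_moves([
  {"x": 0,"y": 0,"z": 1,"spin": 0,"claw": 0},
  {"x": 0,"y": 0,"z": 0,"spin": 0,"claw": 0},
])

```text
clock: 12.3
position: [517.6, -163.1, 20.8]
orientation: [-3.141, -0.001, -0.779]
force: [-2.5, 0.7, 8.5]
opening: 61.3
grip_force: 30.0
```

Emit:
apply_moves([
  {"x": -3,"y": 0,"z": 0,"spin": 0,"claw": 0},
  {"x": -3,"y": 0,"z": 0,"spin": 0,"claw": 0},
  {"x": 0,"y": 0,"z": 0,"spin": 0,"claw": 0},
])

```text
clock: 12.55
position: [514.3, -159.1, 20.9]
orientation: [-3.14, -0.004, -0.779]
force: [0.8, -1.7, 6.8]
opening: 61.3
grip_force: 30.0
```

Emit:
apply_moves([
  {"x": -3,"y": 0,"z": 0,"spin": 0,"claw": 0},
  {"x": -3,"y": 0,"z": 0,"spin": 0,"claw": 0},
  {"x": -3,"y": 0,"z": 0,"spin": 0,"claw": 0},
  {"x": -3,"y": 0,"z": 0,"spin": 0,"claw": 0},
  {"x": 0,"y": 0,"z": 0,"spin": 0,"claw": 0},
])

```text
clock: 12.97
position: [505.9, -150.4, 20.9]
orientation: [-3.139, -0.004, -0.779]
force: [1.1, -1.3, 7.3]
opening: 61.5
grip_force: 30.0
```

```bash
cat > look.py <<'E'
import sys
from h import *
k=sys.argv[1]; w=int(sys.argv[2]) if len(sys.argv)>2 else 60
s=sense(); c=s['position']+[0,0,19]; out=[]
for n in("scene","top"):
    p,d=imaging.get_image(n); im=p[:,:,::-1].copy(); cv2.imwrite(f"pics/{n}_{k}.png",im); np.save(f"{n}_{k}.npy",d)
    u,v=project(n,c)[0].round().astype(int); print(n,u,v)
    out.append(cv2.convertScaleAbs(cv2.resize(im[max(v-w,0):v+w,max(u-w,0):u+w],(400,400),interpolation=cv2.INTER_CUBIC),alpha=1.8,beta=20))
cv2.imwrite(f"pics/crop_{k}.png",np.hstack(out)); print(s['position'],s['force'],s['clock'])
E
python3 look.py a 50
```

```text
scene 250 196
top 340 217
[ 505.8608245  -150.4197088    20.88981853] [ 1.06376632 -1.30571689  7.32838299] 12.9667
```

View pics/crop_a.png

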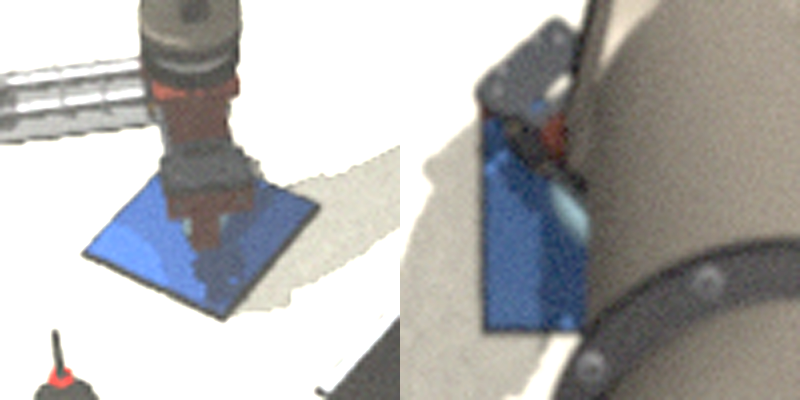

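The top crop shows the dome at (570,210) still facing sideways, and there's only about 1.7 N of drag. So the lens slid on the pad instead of turning in the fingers. Instead I'll push the bottom of the lens against the pad's +x edge, which gives a firm stop. First I'll check the pad edge and the blower.

Run:
```python
from h import *
np.set_printoptions(precision=1,suppress=True)
im=cv2.cvtColor(cv2.imread("pics/top0.png"),cv2.COLOR_BGR2HSV); m=cv2.inRange(im,(105,120,50),(125,255,255))
ims=cv2.cvtColor(cv2.imread("pics/scene0.png"),cv2.COLOR_BGR2HSV); ms=cv2.inRange(ims,(105,120,50),(125,255,255))
for n,mm in(("top",m),("scene",ms)):
    c=max(cv2.findContours(mm,0,cv2.CHAIN_APPROX_NONE)[0],key=cv2.contourArea if n=="top" else lambda c: cv2.contourArea(c)*(300>c[:,0,0].mean()>200)*(c[:,0,1].mean()>100))
    W=plane(n,c[:,0].astype(float),8)[:,:2].astype(np.float32); print(n,cv2.minAreaRect(W))
    far=W[(abs(W[:,1]+149)<50)&(W[:,0]>540)]; print(" +x edge fit",np.polyfit(far[:,1]+149,far[:,0],1))
for n in("top","scene"):
    P=cloud(n,np.load(f"{n}0.npy")).reshape(-1,3); e=P[(np.hypot(P[:,0]-690,P[:,1]+80)<110)&(P[:,2]>25)]
    print(n,"blower",len(e),e.mean(0),np.percentile(e,[2,98],axis=0))
print(plane("top",[(318,125)],40))
```

```text
top ((503.41241455078125, -147.85537719726562), (141.17672729492188, 131.61904907226562), 3.223741292953491)
 +x edge fit [ -0.1 573.4]
scene ((505.4873352050781, -151.2215576171875), (140.8831787109375, 129.7683868408203), 3.6184651851654053)
 +x edge fit [ -0.1 573.8]
top blower 529 [738.8 -81.9  77. ] [[ 721.9 -108.2   33.8]
 [ 764.5  -56.7  144.6]]
scene blower 433 [762.  -74.8  72. ] [[736.1 -99.4  29.1]
 [780.4 -57.1 142.3]]
[[739.4 -84.7  40. ]]
```

Emit:
apply_moves([
  {"x": 0,"y": 0,"z": -15,"spin": 0,"claw": 0},
  {"x": 0,"y": 0,"z": -30,"spin": 0,"claw": 0},
  {"x": 0,"y": 0,"z": 0,"spin": -7.1,"claw": 0},
  {"x": 0,"y": 0,"z": 0,"spin": -7.1,"claw": 0},
  {"x": 0,"y": 0,"z": 0,"spin": -7.1,"claw": 0},
  {"x": 0,"y": 0,"z": 0,"spin": -7.1,"claw": 0},
  {"x": 0,"y": 0,"z": 0,"spin": -7.1,"claw": 0},
  {"x": 0,"y": 0,"z": 0,"spin": -7.1,"claw": 0},
  {"x": 0,"y": 0,"z": 0,"spin": -2.0,"claw": 0},
])

```text
clock: 13.82
position: [502.8, -149.5, 64.0]
orientation: [-3.141, 0.002, 0.007]
force: [-0.1, -0.0, -1.8]
opening: 61.8
grip_force: 30.0
```

Emit:
apply_moves([
  {"x": 25,"y": 0,"z": 0,"spin": -3,"claw": 0},
  {"x": 28,"y": 0,"z": 0,"spin": 0,"claw": 0},
  {"x": 28,"y": 0,"z": 0,"spin": 0,"claw": 0},
  {"x": 24,"y": 0,"z": 0,"spin": 0,"claw": 0},
  {"x": 0,"y": 0,"z": 20,"spin": 0,"claw": 0},
  {"x": 0,"y": 0,"z": 20,"spin": 0,"claw": 0},
  {"x": 0,"y": 0,"z": 8,"spin": 0,"claw": 0},
  {"x": 0,"y": 0,"z": 0,"spin": 0,"claw": 0},
  {"x": 0,"y": 0,"z": 0,"spin": 0,"claw": 0},
])

```text
clock: 14.57
position: [608.0, -145.6, 16.3]
orientation: [-3.141, 0.002, 0.053]
force: [0.2, 0.5, -2.1]
opening: 61.2
grip_force: 30.0
```

Emit:
apply_moves([
  {"x": -4,"y": 0,"z": 0,"spin": 0,"claw": 0},
  {"x": -4,"y": 0,"z": 0,"spin": 0,"claw": 0},
  {"x": -4,"y": 0,"z": 0,"spin": 0,"claw": 0},
  {"x": -2,"y": 0,"z": 0,"spin": 0,"claw": 0},
  {"x": 0,"y": 0,"z": 0,"spin": 0,"claw": 0},
])

```text
clock: 14.98
position: [594.2, -146.9, 17.1]
orientation: [3.141, 0.0, 0.052]
force: [-0.6, 0.3, -2.6]
opening: 61.3
grip_force: 30.0
```

Emit:
apply_moves([
  {"x": -2,"y": 0,"z": 0,"spin": 0,"claw": 0},
  {"x": -2,"y": 0,"z": 0,"spin": 0,"claw": 0},
  {"x": 0,"y": 0,"z": 0,"spin": 0,"claw": 0},
])

```text
clock: 15.23
position: [592.2, -146.7, 17.4]
orientation: [3.141, -0.003, 0.052]
force: [2.7, -0.2, -1.4]
opening: 61.8
grip_force: 30.0
```

Emit:
apply_moves([
  {"x": -2,"y": 0,"z": 0,"spin": 0,"claw": 0},
  {"x": -2,"y": 0,"z": 0,"spin": 0,"claw": 0},
  {"x": 0,"y": 0,"z": 0,"spin": 0,"claw": 0},
])

```text
clock: 15.48
position: [589.2, -146.9, 18.1]
orientation: [3.141, -0.005, 0.053]
force: [5.2, 0.9, 5.3]
opening: 61.3
grip_force: 30.0
```

Emit:
apply_moves([
  {"x": -2,"y": 0,"z": 0,"spin": 0,"claw": 0},
  {"x": -2,"y": 0,"z": 0,"spin": 0,"claw": 0},
  {"x": 0,"y": 0,"z": 0,"spin": 0,"claw": 0},
])

```text
clock: 15.73
position: [586.6, -147.1, 18.7]
orientation: [3.141, -0.007, 0.053]
force: [6.6, 0.3, 5.6]
opening: 61.2
grip_force: 30.0
```

Emit:
apply_moves([
  {"x": -2,"y": 0,"z": 0,"spin": 0,"claw": 0},
  {"x": -2,"y": 0,"z": 0,"spin": 0,"claw": 0},
  {"x": -2,"y": 0,"z": 0,"spin": 0,"claw": 0},
  {"x": -2,"y": 0,"z": 0,"spin": 0,"claw": 0},
  {"x": 0,"y": 0,"z": 0,"spin": 0,"claw": 0},
])

```text
clock: 16.15
position: [579.2, -147.6, 19.2]
orientation: [3.141, -0.009, 0.053]
force: [8.3, 0.6, 8.8]
opening: 61.7
grip_force: 30.0
```

```bash
python3 look.py b 30
python3 - <<'E'
from h import *
np.set_printoptions(precision=1,suppress=True)
for n in("top","scene"):
    im=cv2.cvtColor(cv2.imread(f"pics/{n}_b.png"),cv2.COLOR_BGR2HSV)
    P=cloud(n,np.load(f"{n}_b.npy")); c=sense()['position']
    m=(im[...,0]>80)&(im[...,0]<106)&(im[...,1]>25)&(im[...,2]>60)&(np.hypot(P[...,0]-c[0],P[...,1]-c[1])<50)&(P[...,2]>5)
    q=P[m]-c; print(n,m.sum(), q.mean(0) if m.sum() else '', np.percentile(q,[5,95],axis=0) if m.sum() else '')
E
```

```text
scene 236 210
top 340 188
[ 579.24006856 -147.57104772   19.18890718] [8.30249631 0.56128256 8.81011588] 16.15
top 112 [-20.9   0.8  38.6] [[-29.6 -20.3  -9.9]
 [-14.3  20.4  96.1]]
scene 184 [12.6  0.9 23.6] [[  5.8 -21.4   1.6]
 [ 19.1  24.4  46.9]]
```

View pics/crop_b.png

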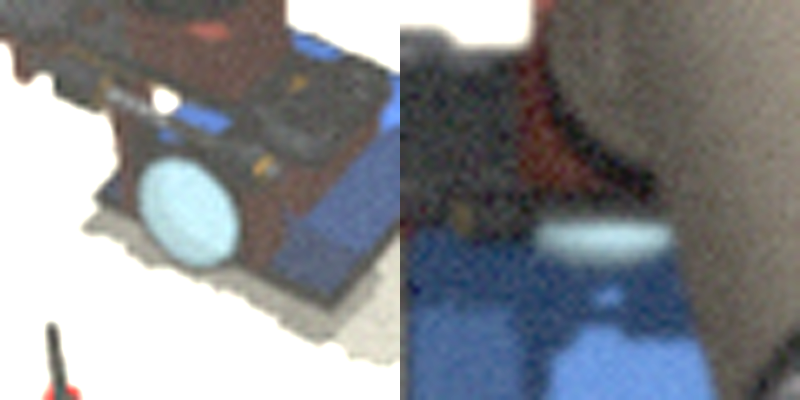

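The scene crop shows the flat glass face at (190,210) and the top crop shows the dome at (605,240). Fitting a plane to the flat face's depth will give the lens's tilt directly.

```bash
cat > tilt.py <<'E'
from h import *
np.set_printoptions(precision=2,suppress=True)
s=sense(); c=s['position']; p,d=imaging.get_image("scene"); im=cv2.cvtColor(p,cv2.COLOR_RGB2HSV); P=cloud("scene",d)
m=(im[...,0]>80)&(im[...,0]<104)&(im[...,1]>25)&(im[...,1]<130)&(im[...,2]>60)&(np.hypot(P[...,0]-c[0],P[...,1]-c[1])<45)&(P[...,2]>5)&(P[...,2]<80)
m=cv2.erode(m.astype(np.uint8),np.ones((3,3)))>0; Q=P[m]; o=np.median(Q,axis=0)
for _ in range(3):
    n=np.linalg.svd(Q-o,full_matrices=False)[2][2]; r=(Q-o)@n; Q=Q[abs(r)<2.5*max(np.std(r),.5)]; o=Q.mean(0)
n*=np.sign(n[2]); print("n",n,len(Q),"tilt from level deg",np.degrees(np.arcsin(n[2])),"centre-tcp",o-c,"rms",np.std((Q-o)@n),"F",s['force'],"pos",c,"t",s['clock'])
E
python3 tilt.py
```

```text
n [0.97 0.01 0.24] 126 tilt from level deg 13.642254860742566 centre-tcp [12.67  1.05 23.64] rms 2.520851469215244 F [6.75 0.69 9.02] pos [ 579.29 -147.63   19.2 ] t 16.25
```

Emit:
apply_moves([
  {"x": -2,"y": 0,"z": 1,"spin": 0,"claw": 0},
  {"x": -2,"y": 0,"z": 0.5,"spin": 0,"claw": 0},
  {"x": -2,"y": 0,"z": 0.5,"spin": 0,"claw": 0},
  {"x": -2,"y": 0,"z": 0,"spin": 0,"claw": 0},
  {"x": -2,"y": 0,"z": 0,"spin": 0,"claw": 0},
])

```text
clock: 16.72
position: [569.6, -148.3, 17.7]
orientation: [3.14, -0.009, 0.053]
force: [5.1, -0.0, 11.3]
opening: 61.5
grip_force: 30.0
```

```bash
python3 tilt.py
```

```text
n [0.92 0.03 0.4 ] 154 tilt from level deg 23.56478508674454 centre-tcp [15.25  0.09 26.29] rms 2.6555518096894715 F [ 5.07 -0.03 11.26] pos [ 569.61 -148.26   17.69] t 16.7167
```

Rotation is progressing (23.6°). I'll continue with slightly more downward bite.

Emit:
apply_moves([
  {"x": -2,"y": 0,"z": 0.5,"spin": 0,"claw": 0},
  {"x": -2,"y": 0,"z": 0.5,"spin": 0,"claw": 0},
  {"x": -2,"y": 0,"z": 0.5,"spin": 0,"claw": 0},
  {"x": -2,"y": 0,"z": 0.5,"spin": 0,"claw": 0},
  {"x": -2,"y": 0,"z": 0,"spin": 0,"claw": 0},
  {"x": -2,"y": 0,"z": 0,"spin": 0,"claw": 0},
])

```text
clock: 17.27
position: [554.5, -149.1, 13.8]
orientation: [3.141, -0.003, 0.052]
force: [3.4, -0.6, 2.8]
opening: 61.5
grip_force: 30.0
```

```bash
python3 tilt.py
```

```text
n [0.65 0.04 0.76] 160 tilt from level deg 49.64616228393632 centre-tcp [17.63 -1.32 30.49] rms 3.1123623798072817 F [ 3.42 -0.62  2.76] pos [ 554.47 -149.09   13.83] t 17.2667
```

Emit:
apply_moves([
  {"x": -2,"y": 0,"z": 0.5,"spin": 0,"claw": 0},
  {"x": -2,"y": 0,"z": 0.5,"spin": 0,"claw": 0},
  {"x": -2,"y": 0,"z": 0,"spin": 0,"claw": 0},
  {"x": -2,"y": 0,"z": 0,"spin": 0,"claw": 0},
  {"x": -2,"y": 0,"z": 0,"spin": 0,"claw": 0},
  {"x": -2,"y": 0,"z": 0,"spin": 0,"claw": 0},
])

```text
clock: 17.82
position: [541.2, -149.4, 11.8]
orientation: [3.142, -0.001, 0.052]
force: [4.4, 0.1, 5.8]
opening: 61.2
grip_force: 30.0
```

```bash
python3 tilt.py
```

```text
n [ 0.5  -0.03  0.87] 160 tilt from level deg 59.932545890852744 centre-tcp [18.09 -0.83 32.28] rms 3.03780867203155 F [4.35 0.09 5.81] pos [ 541.16 -149.36   11.84] t 17.8167
```

Emit:
apply_moves([
  {"x": -3,"y": 0,"z": 0,"spin": 0,"claw": 0},
  {"x": -3,"y": 0,"z": 0,"spin": 0,"claw": 0},
  {"x": -3,"y": 0,"z": 0,"spin": 0,"claw": 0},
  {"x": -3,"y": 0,"z": 0,"spin": 0,"claw": 0},
  {"x": -3,"y": 0,"z": 0,"spin": 0,"claw": 0},
  {"x": 0,"y": 0,"z": 0,"spin": 0,"claw": 1},
  {"x": 0,"y": 0,"z": 0,"spin": 0,"claw": 1},
  {"x": 0,"y": 0,"z": 0,"spin": 0,"claw": 1},
  {"x": 0,"y": 0,"z": 0,"spin": 0,"claw": 1},
  {"x": 0,"y": 0,"z": 0,"spin": 0,"claw": 1},
])

```text
clock: 18.7
position: [525.2, -150.2, 11.2]
orientation: [-3.141, 0.002, 0.052]
force: [0.0, 0.0, 0.1]
opening: 87.3
grip_force: 0.0
```

```bash
python3 tilt.py
```

```text
n [ 0.27 -0.05  0.96] 121 tilt from level deg 74.02964658884117 centre-tcp [11.27  0.24 31.44] rms 2.910905359505106 F [0.04 0.   0.14] pos [ 525.22 -150.15   11.2 ] t 18.7
```

Emit:
apply_moves([
  {"x": 0,"y": 0,"z": -15,"spin": 0,"claw": 1},
  {"x": 0,"y": 0,"z": -35,"spin": 0,"claw": 1},
  {"x": 0,"y": 0,"z": -40,"spin": 0,"claw": 1},
  {"x": 0,"y": 0,"z": -40,"spin": 0,"claw": 1},
  {"x": 0,"y": 35,"z": 0,"spin": 0,"claw": 1},
  {"x": 0,"y": 40,"z": 0,"spin": 0,"claw": 1},
  {"x": 0,"y": 40,"z": 0,"spin": 0,"claw": 1},
  {"x": 0,"y": 40,"z": 0,"spin": 0,"claw": 1},
  {"x": 0,"y": 25,"z": 0,"spin": 0,"claw": 1},
  {"x": 0,"y": 0,"z": 0,"spin": 0,"claw": 1},
])

```text
clock: 19.58
position: [533.4, -337.6, 141.4]
orientation: [3.138, 0.001, 0.044]
force: [0.1, -0.0, 1.5]
opening: 87.3
grip_force: 0.0
```

Run:
```python
from h import *
np.set_printoptions(precision=2,suppress=True)
s=sense(); print(s['position'],s['clock'])
out=[]
for n in("scene","top"):
    p,d=imaging.get_image(n); im=p[:,:,::-1].copy(); cv2.imwrite(f"pics/{n}_c.png",im); np.save(f"{n}_c.npy",d)
    hs=cv2.cvtColor(im,cv2.COLOR_BGR2HSV); P=cloud(n,d)
    near=(abs(P[...,0]-505)<70)&(abs(P[...,1]+150)<70)
    m=near&(P[...,2]>36)&(P[...,2]<60); q=P[m]; print(n,m.sum(),"z",np.percentile(q[:,2],[5,50,95]))
    # flat face: outline of the barrel top, cast onto z=44
    nb=near&(P[...,2]>18)&~((hs[...,0]>105)&(hs[...,1]>120))
    c=max(cv2.findContours(m.astype(np.uint8),0,cv2.CHAIN_APPROX_NONE)[0],key=cv2.contourArea)
    W=plane(n,c[:,0].astype(float),44)[:,:2].astype(np.float32); print(" circle",cv2.minEnclosingCircle(W),cv2.fitEllipse(W))
    A=np.c_[q[:,0]-q[:,0].mean(),q[:,1]-q[:,1].mean(),np.ones(len(q))]; print(" slope",np.linalg.lstsq(A,q[:,2],rcond=None)[0],q.mean(0))
    u,v=project(n,[510,-150,44])[0].round().astype(int); out.append(cv2.resize(im[v-50:v+50,u-50:u+50],(400,400),interpolation=cv2.INTER_CUBIC))
cv2.imwrite("pics/crop_c.png",cv2.convertScaleAbs(np.hstack(out),alpha=1.6,beta=15))
```

```text
[ 533.43 -337.63  141.36] 19.5833
scene 237 z [38.25 42.98 47.8 ]
 circle ((527.0899658203125, -149.8239288330078), 35.298553466796875) ((526.0491943359375, -149.3143310546875), (59.17300033569336, 66.95329284667969), 121.41339111328125)
 slope [-0.01 -0.01 43.05] [ 525.47 -149.79   43.05]
top 523 z [40.71 44.43 47.9 ]
 circle ((521.8805541992188, -148.9473114013672), 31.524967193603516) ((522.0895385742188, -148.91867065429688), (59.98575973510742, 61.123626708984375), 47.847129821777344)
 slope [-0.05  0.01 44.51] [ 521.81 -148.81   44.51]
```

View pics/crop_c.png

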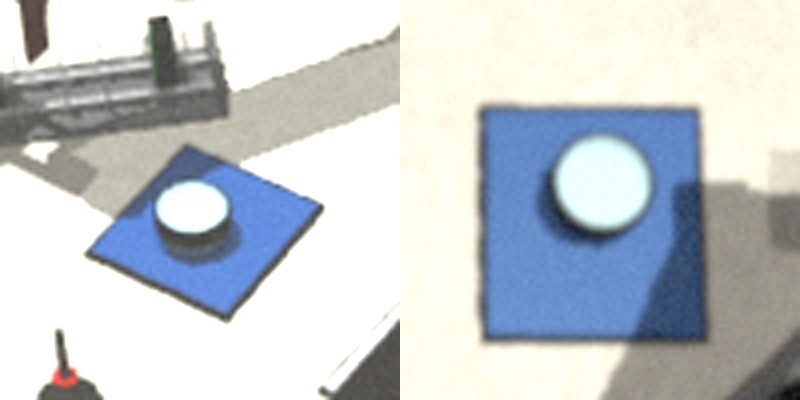

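The crop shows the lens upright at (195,210) in the scene view and (602,183) in the top view, flat face up near the middle of the pad, already released. Now I'll measure the ring in the same pictures so the camera bias is common to both.

Run:
```python
from h import *
np.set_printoptions(precision=2,suppress=True)
for k in("c","1"):
  for n in("scene","top"):
    im=cv2.imread(f"pics/{n}{'_c' if k=='c' else '1'}.png"); P=cloud(n,np.load(f"{n}_c.npy" if k=="c" else f"{n}1.npy"))
    hs=cv2.cvtColor(im,cv2.COLOR_BGR2HSV)
    near=np.hypot(P[...,0]-554,P[...,1]-127)<55
    m=near&(P[...,2]>74); q=P[m]; print(k,n,m.sum(),np.median(q[:,2]),q.mean(0))
    c=max(cv2.findContours(m.astype(np.uint8),0,cv2.CHAIN_APPROX_NONE)[0],key=cv2.contourArea)
    W=plane(n,c[:,0].astype(float),84)[:,:2].astype(np.float32); print("  outer by depth",cv2.fitEllipse(W))
    g=im.max(2); mb=(near&(hs[...,1]<110)&(g>50)&(g<150)&(P[...,2]>70)); 
    c=max(cv2.findContours(mb.astype(np.uint8),0,cv2.CHAIN_APPROX_NONE)[0],key=cv2.contourArea)
    W=plane(n,c[:,0].astype(float),84)[:,:2].astype(np.float32); print("  outer by colour",cv2.fitEllipse(W),mb.sum())
    # white side walls of the unit: whole top plate
    m=(np.hypot(P[...,0]-554,P[...,1]-127)<140)&(P[...,2]>52)
    c=max(cv2.findContours(m.astype(np.uint8),0,cv2.CHAIN_APPROX_NONE)[0],key=cv2.contourArea)
    W=plane(n,c[:,0].astype(float),62)[:,:2].astype(np.float32); print("  unit",cv2.minAreaRect(W))
```

```text
c scene 245 82.815754517708 [558.05 126.69  82.65]
  outer by depth ((558.7005615234375, 127.29264068603516), (68.92919158935547, 73.51232147216797), 119.18523406982422)
  outer by colour ((558.0045776367188, 127.32283782958984), (67.27625274658203, 73.72581481933594), 126.43953704833984) 217
  unit ((568.912841796875, 130.67433166503906), (170.60220336914062, 185.25326538085938), 89.72496795654297)
c top 424 84.94179015174001 [553.02 128.59  84.77]
  outer by depth ((553.4884643554688, 128.61927795410156), (69.34677124023438, 71.14163208007812), 128.54290771484375)
  outer by colour ((553.2748413085938, 128.55557250976562), (64.96440887451172, 66.17247009277344), 156.50621032714844) 299
  unit ((559.5448608398438, 127.45933532714844), (168.67774963378906, 184.14353942871094), 89.78306579589844)
1 scene 248 82.71609424021142 [557.69 126.77  82.59]
  outer by depth ((558.7005615234375, 127.29264068603516), (68.92919158935547, 73.51232147216797), 119.18523406982422)
  outer by colour ((557.6943359375, 126.96562194824219), (68.17827606201172, 71.80232238769531), 127.9997329711914) 226
  unit ((569.8773803710938, 130.21533203125), (169.93515014648438, 186.7496795654297), 89.9192123413086)
1 top 423 84.95489061651074 [553.1  128.64  84.71]
  outer by depth ((553.4884643554688, 128.61927795410156), (69.34677124023438, 71.14163208007812), 128.54290771484375)
  outer by colour ((553.1273803710938, 128.4731903076172), (64.26469421386719, 65.0330810546875), 16.343624114990234) 277
  unit ((558.4635620117188, 127.47350311279297), (168.6915283203125, 185.66244506835938), 89.79520416259766)
```

Emit:
apply_moves([
  {"x": 0,"y": -30,"z": 0,"spin": 0,"claw": 1},
  {"x": 0,"y": -40,"z": 0,"spin": 0,"claw": 1},
  {"x": 0,"y": -40,"z": 0,"spin": 0,"claw": 1},
  {"x": 0,"y": -40,"z": 0,"spin": 0,"claw": 1},
  {"x": 0,"y": -38.5,"z": 0,"spin": 0,"claw": 1},
  {"x": 0,"y": 0,"z": 20,"spin": 0,"claw": 1},
  {"x": 0,"y": 0,"z": 35,"spin": 0,"claw": 1},
  {"x": 0,"y": 0,"z": 35,"spin": 0,"claw": 1},
  {"x": 0,"y": 0,"z": 21,"spin": 0,"claw": 1},
  {"x": 0,"y": 0,"z": 0,"spin": 0,"claw": 1},
])

```text
clock: 20.52
position: [521.9, -138.6, 26.8]
orientation: [-3.139, 0.008, 0.056]
force: [-0.6, 0.1, 0.4]
opening: 87.8
grip_force: 0.0
```

Emit:
apply_moves([
  {"x": 0,"y": 0,"z": 10,"spin": 0,"claw": 1},
  {"x": 0,"y": 0,"z": 0,"spin": 0,"claw": 1},
  {"x": 0,"y": 0,"z": 0,"spin": 0,"claw": 0},
  {"x": 0,"y": 0,"z": 0,"spin": 0,"claw": 0},
  {"x": 0,"y": 0,"z": 0,"spin": 0,"claw": 0},
  {"x": 0,"y": 0,"z": 0,"spin": 0,"claw": 0},
  {"x": 0,"y": 0,"z": 0,"spin": 0,"claw": 0},
  {"x": 0,"y": 0,"z": 0,"spin": 0,"claw": 0},
])

```text
clock: 21.18
position: [526.5, -142.6, 21.7]
orientation: [3.14, -0.002, 0.052]
force: [-0.6, -2.8, 6.4]
opening: 61.7
grip_force: 30.0
```

Emit:
apply_moves([
  {"x": 0,"y": 0,"z": 0,"spin": 0,"claw": 1},
  {"x": 0,"y": 0,"z": 0,"spin": 0,"claw": 1},
  {"x": 0,"y": 0,"z": 0,"spin": 0,"claw": 1},
  {"x": 0,"y": 0,"z": 0,"spin": 0,"claw": 1},
  {"x": 0,"y": 0,"z": 0,"spin": 0,"claw": 1},
  {"x": 0,"y": 0,"z": 0,"spin": -7,"claw": 1},
  {"x": 0,"y": 0,"z": 0,"spin": -7,"claw": 1},
  {"x": 0,"y": 0,"z": 0,"spin": -7,"claw": 1},
  {"x": 0,"y": 0,"z": 0,"spin": -7,"claw": 1},
  {"x": 0,"y": 0,"z": 0,"spin": -7,"claw": 1},
])

```text
clock: 22.02
position: [525.4, -141.5, 20.5]
orientation: [-3.141, 0.0, 0.669]
force: [0.4, -0.3, 0.4]
opening: 87.7
grip_force: 0.0
```

Emit:
apply_moves([
  {"x": 0,"y": 0,"z": 0,"spin": -7,"claw": 1},
  {"x": 0,"y": 0,"z": 0,"spin": -7,"claw": 1},
  {"x": 0,"y": 0,"z": 0,"spin": -7,"claw": 1},
  {"x": 0,"y": 0,"z": 0,"spin": -7,"claw": 1},
  {"x": 0,"y": 0,"z": 0,"spin": -7,"claw": 1},
  {"x": 0,"y": 0,"z": 0,"spin": -7,"claw": 1},
  {"x": 0,"y": 0,"z": 0,"spin": -7,"claw": 1},
  {"x": 0,"y": 0,"z": 0,"spin": -6,"claw": 1},
  {"x": 0,"y": 0,"z": 0,"spin": 0,"claw": 1},
])

```text
clock: 22.77
position: [525.2, -141.8, 20.3]
orientation: [-3.141, -0.001, 1.626]
force: [0.3, 0.1, -0.1]
opening: 88.2
grip_force: 0.0
```

```bash
python3 tilt.py; python3 -c "
from h import *
print(sense()['q'].round(2), sense()['orientation'])"
```

```text
n [-0.07 -0.02  1.  ] 77 tilt from level deg 85.82838271821099 centre-tcp [-7.6   6.51 23.32] rms 2.178907915713857 F [ 0.33  0.07 -0.13] pos [ 525.23 -141.76   20.35] t 22.7667
[ 0.61  0.62 -0.59  1.98  0.53  0.7  -0.26] [-3.14127580e+00 -7.28582900e-04  1.62085726e+00]
```

Emit:
apply_moves([
  {"x": 0,"y": 0,"z": 0,"spin": 0,"claw": 0},
  {"x": 0,"y": 0,"z": 0,"spin": 0,"claw": 0},
  {"x": 0,"y": 0,"z": 0,"spin": 0,"claw": 0},
  {"x": 0,"y": 0,"z": 0,"spin": 0,"claw": 0},
  {"x": 0,"y": 0,"z": 0,"spin": 0,"claw": 0},
  {"x": 0,"y": 0,"z": 0,"spin": 0,"claw": 0},
  {"x": 0,"y": 0,"z": 0,"spin": 0,"claw": 0},
])

```text
clock: 23.4
position: [525.1, -141.7, 20.5]
orientation: [-3.141, 0.0, 1.623]
force: [-2.6, -0.3, 0.7]
opening: 61.5
grip_force: 30.0
```

Emit:
apply_moves([
  {"x": 0,"y": 0,"z": 0,"spin": 0,"claw": 1},
  {"x": 0,"y": 0,"z": 0,"spin": 0,"claw": 1},
  {"x": 0,"y": 0,"z": 0,"spin": 0,"claw": 1},
  {"x": 0,"y": 0,"z": 0,"spin": 0,"claw": 1},
  {"x": 0,"y": 0,"z": 0,"spin": 7,"claw": 1},
  {"x": 0,"y": 0,"z": 0,"spin": 7,"claw": 1},
  {"x": 0,"y": 0,"z": 0,"spin": 7,"claw": 1},
  {"x": 0,"y": 0,"z": 0,"spin": 7,"claw": 1},
  {"x": 0,"y": 0,"z": 0,"spin": 7,"claw": 1},
  {"x": 0,"y": 0,"z": 0,"spin": 7,"claw": 1},
])

```text
clock: 24.23
position: [525.9, -141.6, 20.8]
orientation: [3.141, -0.001, 0.884]
force: [-0.1, -0.1, -0.1]
opening: 87.8
grip_force: 0.0
```

Emit:
apply_moves([
  {"x": 0,"y": 0,"z": 0,"spin": 7,"claw": 1},
  {"x": 0,"y": 0,"z": 0,"spin": 7,"claw": 1},
  {"x": 0,"y": 0,"z": 0,"spin": 7,"claw": 1},
  {"x": 0,"y": 0,"z": 0,"spin": 7,"claw": 1},
  {"x": 0,"y": 0,"z": 0,"spin": 7,"claw": 1},
  {"x": 0,"y": 0,"z": 0,"spin": 7,"claw": 1},
  {"x": 0,"y": 0,"z": 0,"spin": 6,"claw": 1},
])

```text
clock: 24.82
position: [526.0, -141.6, 20.8]
orientation: [3.142, -0.001, 0.047]
force: [0.3, 0.7, -0.4]
opening: 88.0
grip_force: 0.0
```

Emit:
apply_moves([
  {"x": 0,"y": 0,"z": 0,"spin": 0,"claw": 0},
  {"x": 0,"y": 0,"z": 0,"spin": 0,"claw": 0},
  {"x": 0,"y": 0,"z": 0,"spin": 0,"claw": 0},
  {"x": 0,"y": 0,"z": 0,"spin": 0,"claw": 0},
  {"x": 0,"y": 0,"z": 0,"spin": 0,"claw": 0},
  {"x": 0,"y": 0,"z": 0,"spin": 0,"claw": 0},
  {"x": 0,"y": 0,"z": 0,"spin": 0,"claw": 0},
])

```text
clock: 25.4
position: [525.7, -141.9, 20.8]
orientation: [3.142, -0.0, 0.053]
force: [0.6, -1.4, 0.8]
opening: 61.3
grip_force: 30.0
```

Emit:
apply_moves([
  {"x": 0,"y": 0,"z": 0,"spin": 0,"claw": 1},
  {"x": 0,"y": 0,"z": 0,"spin": 0,"claw": 1},
  {"x": 0,"y": 0,"z": 0,"spin": 0,"claw": 1},
  {"x": 0,"y": 0,"z": 0,"spin": 0,"claw": 1},
  {"x": 0,"y": 0,"z": -40,"spin": 0,"claw": 1},
  {"x": 0,"y": 0,"z": -40,"spin": 0,"claw": 1},
  {"x": 0,"y": 0,"z": -40,"spin": 0,"claw": 1},
  {"x": 0,"y": 40,"z": 0,"spin": 0,"claw": 1},
  {"x": 0,"y": 40,"z": 0,"spin": 0,"claw": 1},
  {"x": 0,"y": 40,"z": 0,"spin": 0,"claw": 1},
])

```text
clock: 26.23
position: [532.5, -262.5, 142.1]
orientation: [3.141, -0.002, 0.055]
force: [0.5, -0.4, -0.7]
opening: 88.0
grip_force: 0.0
```

Emit:
apply_moves([
  {"x": 0,"y": 40,"z": 0,"spin": 0,"claw": 1},
  {"x": 0,"y": 20,"z": 0,"spin": 0,"claw": 1},
  {"x": 0,"y": 0,"z": 0,"spin": 0,"claw": 1},
])

```text
clock: 26.48
position: [533.3, -328.3, 140.4]
orientation: [3.138, 0.001, 0.044]
force: [-1.4, -0.1, -0.1]
opening: 87.7
grip_force: 0.0
```

Run:
```python
from h import *
np.set_printoptions(precision=2,suppress=True)
s=sense(); print(s['position'],s['clock'])
def circ(n,d,xy,zlo,z,r):
    P=cloud(n,d); m=(np.hypot(P[...,0]-xy[0],P[...,1]-xy[1])<r)&(P[...,2]>zlo)
    c=max(cv2.findContours(m.astype(np.uint8),0,cv2.CHAIN_APPROX_NONE)[0],key=cv2.contourArea)
    e=cv2.fitEllipse(plane(n,c[:,0].astype(float),z)[:,:2].astype(np.float32)); q=P[m]
    A=np.c_[q[:,:2]-q[:,:2].mean(0),np.ones(len(q))]
    return np.array(e[0]),np.array(e[1]),q.mean(0),np.linalg.lstsq(A,q[:,2],rcond=None)[0]
for n in("scene","top"):
    p,d=imaging.get_image(n); cv2.imwrite(f"pics/{n}_d.png",p[:,:,::-1])
    l=circ(n,d,(525,-142),36,44,60); r=circ(n,d,(555,128),74,84,55)
    print(n,"lens",*l); print("   ring",*r[:3]); print("   ring-lens outline",r[0]-l[0],"mean",r[2][:2]-l[2][:2])
```

```text
[ 533.34 -328.29  140.43] 26.4833
scene lens [ 530.24 -141.57] [59.09 66.26] [ 529.91 -141.74   43.18] [ 0.   -0.01 43.18]
   ring [558.73 127.4 ] [68.59 73.9 ] [558.14 127.09  83.05]
   ring-lens outline [ 28.48 268.98] mean [ 28.23 268.82]
top lens [ 524.24 -140.25] [59.66 60.97] [ 524.01 -140.18   44.29] [ 0.01  0.   44.29]
   ring [553.49 128.62] [69.35 71.14] [553.1  128.68  84.82]
   ring-lens outline [ 29.24 268.87] mean [ 29.09 268.86]
```

Emit:
apply_moves([
  {"x": 0,"y": -20,"z": 0,"spin": 0,"claw": 1},
  {"x": 0,"y": -40,"z": 0,"spin": 0,"claw": 1},
  {"x": 0,"y": -40,"z": 0,"spin": 0,"claw": 1},
  {"x": 0,"y": -40,"z": 0,"spin": 0,"claw": 1},
  {"x": 0,"y": -40,"z": 0,"spin": 0,"claw": 1},
  {"x": 0,"y": 0,"z": 0,"spin": 0,"claw": 1},
  {"x": 0,"y": 0,"z": 40,"spin": 0,"claw": 1},
  {"x": 0,"y": 0,"z": 40,"spin": 0,"claw": 1},
  {"x": 0,"y": 0,"z": 25,"spin": 0,"claw": 1},
  {"x": 0,"y": 0,"z": 15,"spin": 0,"claw": 1},
])

```text
clock: 27.42
position: [523.3, -139.0, 17.9]
orientation: [-3.14, 0.004, 0.056]
force: [-0.2, -0.8, 0.1]
opening: 87.7
grip_force: 0.0
```

Emit:
apply_moves([
  {"x": 0,"y": 0,"z": 0,"spin": 0,"claw": 1},
  {"x": 0,"y": 0,"z": 0,"spin": 0,"claw": 1},
  {"x": 0,"y": 0,"z": 0,"spin": 0,"claw": 0},
  {"x": 0,"y": 0,"z": 0,"spin": 0,"claw": 0},
  {"x": 0,"y": 0,"z": 0,"spin": 0,"claw": 0},
  {"x": 0,"y": 0,"z": 0,"spin": 0,"claw": 0},
  {"x": 0,"y": 0,"z": 0,"spin": 0,"claw": 0},
  {"x": 0,"y": 0,"z": 0,"spin": 0,"claw": 0},
])

```text
clock: 28.08
position: [526.2, -141.8, 21.5]
orientation: [3.141, -0.001, 0.052]
force: [-0.9, -0.1, 5.7]
opening: 61.6
grip_force: 30.0
```

Emit:
apply_moves([
  {"x": 0,"y": 0,"z": -5,"spin": 0,"claw": 0},
  {"x": 0,"y": 0,"z": -20,"spin": 0,"claw": 0},
  {"x": 0,"y": 0,"z": -35,"spin": 0,"claw": 0},
  {"x": 0,"y": 0,"z": -40,"spin": 0,"claw": 0},
  {"x": 0,"y": 0,"z": 0,"spin": 0,"claw": 0},
  {"x": 0,"y": 0,"z": 0,"spin": 0,"claw": 0},
])

```text
clock: 28.58
position: [526.9, -142.1, 122.7]
orientation: [3.14, -0.004, 0.052]
force: [0.2, 0.4, -3.2]
opening: 61.4
grip_force: 30.0
```

Emit:
apply_moves([
  {"x": 5.3,"y": -33.4,"z": 0,"spin": 0,"claw": 0},
  {"x": 5.3,"y": -33.4,"z": 0,"spin": 0,"claw": 0},
  {"x": 5.3,"y": -33.4,"z": 0,"spin": 0,"claw": 0},
  {"x": 5.4,"y": -33.4,"z": 0,"spin": 0,"claw": 0},
  {"x": 5.4,"y": -33.4,"z": 0,"spin": 0,"claw": 0},
  {"x": 5.3,"y": -33.4,"z": 0,"spin": 0,"claw": 0},
  {"x": 5.4,"y": -33.3,"z": 0,"spin": 0,"claw": 0},
  {"x": 5.3,"y": -33.3,"z": 0,"spin": 0,"claw": 0},
  {"x": 0,"y": 0,"z": 0,"spin": 0,"claw": 0},
  {"x": 0,"y": 0,"z": 0,"spin": 0,"claw": 0},
])

```text
clock: 29.42
position: [552.5, 129.7, 118.8]
orientation: [-3.141, 0.003, 0.057]
force: [-0.3, -0.7, -3.2]
opening: 61.8
grip_force: 30.0
```

Emit:
apply_moves([
  {"x": 0,"y": 0,"z": 15,"spin": 0,"claw": 0},
  {"x": 0,"y": 0,"z": 10,"spin": 0,"claw": 0},
  {"x": 0,"y": 0,"z": 3,"spin": 0,"claw": 0},
  {"x": 0,"y": 0,"z": 0,"spin": 0,"claw": 0},
  {"x": 0,"y": 0,"z": 0,"spin": 0,"claw": 0},
])

```text
clock: 29.83
position: [553.6, 126.1, 92.1]
orientation: [3.141, 0.002, 0.051]
force: [-0.6, 0.3, -2.2]
opening: 61.5
grip_force: 30.0
```

Emit:
apply_moves([
  {"x": 0,"y": 0,"z": 1,"spin": 0,"claw": 0},
  {"x": 0,"y": 0,"z": 0,"spin": 0,"claw": 0},
  {"x": 0,"y": 0,"z": 0,"spin": 0,"claw": 0},
])

```text
clock: 30.08
position: [554.1, 126.9, 91.7]
orientation: [3.141, 0.0, 0.052]
force: [-0.9, 0.4, -2.2]
opening: 61.5
grip_force: 30.0
```

Emit:
apply_moves([
  {"x": 0,"y": 0,"z": 1,"spin": 0,"claw": 0},
  {"x": 0,"y": 0,"z": 0,"spin": 0,"claw": 0},
  {"x": 0,"y": 0,"z": 0,"spin": 0,"claw": 0},
])

```text
clock: 30.33
position: [554.2, 127.1, 90.7]
orientation: [3.142, -0.0, 0.052]
force: [-0.5, 0.2, -2.9]
opening: 61.6
grip_force: 30.0
```

Emit:
apply_moves([
  {"x": 0,"y": 0,"z": 1,"spin": 0,"claw": 0},
  {"x": 0,"y": 0,"z": 0,"spin": 0,"claw": 0},
  {"x": 0,"y": 0,"z": 0,"spin": 0,"claw": 0},
])

```text
clock: 30.58
position: [554.6, 127.4, 89.9]
orientation: [-3.141, -0.001, 0.052]
force: [0.2, 1.6, -0.5]
opening: 61.2
grip_force: 30.0
```

Emit:
apply_moves([
  {"x": 0,"y": 0,"z": 0.7,"spin": 0,"claw": 0},
  {"x": 0,"y": 0,"z": 0,"spin": 0,"claw": 0},
  {"x": 0,"y": 0,"z": 0,"spin": 0,"claw": 0},
])

```text
clock: 30.83
position: [554.8, 127.5, 89.6]
orientation: [-3.141, -0.001, 0.052]
force: [-0.2, -0.4, 5.1]
opening: 61.7
grip_force: 30.0
```

Emit:
apply_moves([
  {"x": 0,"y": 0,"z": 0,"spin": 0,"claw": 1},
  {"x": 0,"y": 0,"z": 0,"spin": 0,"claw": 1},
  {"x": 0,"y": 0,"z": 0,"spin": 0,"claw": 1},
  {"x": 0,"y": 0,"z": 0,"spin": 0,"claw": 1},
  {"x": 0,"y": 0,"z": 0,"spin": 0,"claw": 1},
  {"x": 0,"y": 0,"z": -20,"spin": 0,"claw": 1},
  {"x": 0,"y": 0,"z": -35,"spin": 0,"claw": 1},
  {"x": 0,"y": 0,"z": -40,"spin": 0,"claw": 1},
  {"x": 0,"y": 0,"z": 0,"spin": 0,"claw": 1},
  {"x": 0,"y": 30,"z": 0,"spin": 0,"claw": 1},
])

```text
clock: 31.67
position: [557.2, 104.2, 187.1]
orientation: [-3.137, -0.007, 0.061]
force: [0.3, 0.8, -0.4]
opening: 88.0
grip_force: 0.0
```

Emit:
apply_moves([
  {"x": 0,"y": 40,"z": 0,"spin": 0,"claw": 1},
  {"x": 0,"y": 40,"z": 0,"spin": 0,"claw": 1},
  {"x": 0,"y": 40,"z": 0,"spin": 0,"claw": 1},
  {"x": 0,"y": 40,"z": 0,"spin": 0,"claw": 1},
  {"x": 0,"y": 30,"z": 0,"spin": 0,"claw": 1},
  {"x": 0,"y": 0,"z": 0,"spin": 0,"claw": 1},
  {"x": 0,"y": 0,"z": 0,"spin": 0,"claw": 1},
  {"x": 0,"y": 0,"z": 0,"spin": 0,"claw": 1},
])

```text
clock: 32.33
position: [565.7, -91.5, 183.8]
orientation: [-3.141, 0.0, 0.053]
force: [0.1, 1.1, 0.3]
opening: 87.7
grip_force: 0.0
```

Run:
```python
from h import *
np.set_printoptions(precision=2,suppress=True)
s=sense(); print(s['position'],s['clock']); out=[]
for n in("scene","top"):
    p,d=imaging.get_image(n); im=p[:,:,::-1]; cv2.imwrite(f"pics/{n}_e.png",im)
    P=cloud(n,d); m=(np.hypot(P[...,0]-555,P[...,1]-127)<60)&(P[...,2]>104)
    c=max(cv2.findContours(m.astype(np.uint8),0,cv2.CHAIN_APPROX_NONE)[0],key=cv2.contourArea)
    e=cv2.fitEllipse(plane(n,c[:,0].astype(float),112)[:,:2].astype(np.float32)); q=P[m]; q=q[q[:,2]>107]
    A=np.c_[q[:,:2]-q[:,:2].mean(0),np.ones(len(q))]
    print(n,e,q.mean(0),np.linalg.lstsq(A,q[:,2],rcond=None)[0])
    u,v=project(n,[500,230,60])[0].round().astype(int); out.append(cv2.resize(im[v-70:v+70,u-90:u+90],(400,311),interpolation=cv2.INTER_CUBIC))
cv2.imwrite("pics/crop_e.png",cv2.convertScaleAbs(np.hstack(out),alpha=1.6,beta=15))
```

```text
[565.72 -91.48 183.78] 32.3333
scene ((559.3230590820312, 127.54251098632812), (59.81338119506836, 66.02333068847656), 114.41643524169922) [557.79 127.1  111.19] [ -0.01  -0.   111.19]
top ((553.2325439453125, 128.40225219726562), (60.22139358520508, 61.789058685302734), 126.26325988769531) [553.14 128.63 112.7 ] [ -0.01  -0.   112.7 ]
```

View pics/crop_e.png

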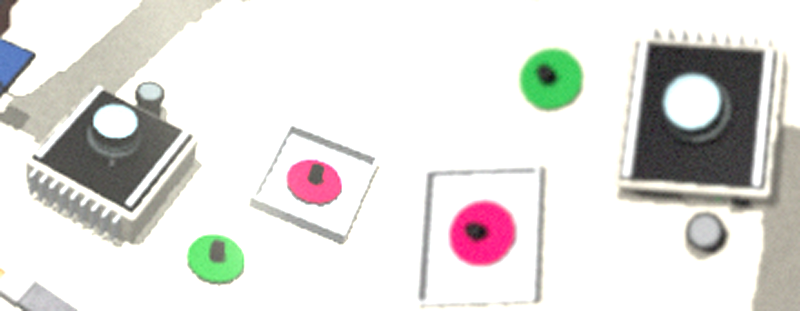

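The crop shows the lens sitting flat face up in the ring at (115,120) in the scene view and (692,102) in the top view. It is within about 1 mm of the ring's axis, level, with its face at about 112 mm. The cap lies in the tray at (315,180) and (482,232), and the arm is clear.

```bash
python3 -c "
from station import env
print(env.job_done())"
```

```text
the job is handed in; nothing more can be done
None
```

The job is handed in, with no verdict returned: the lens sits level and centred in the ring (about 1 mm off at most by camera), after being laid dome down on the pad and let go, and the dust cap lies in the parts tray.

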